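# Ready the square dosing cup on the balance

## Robot

A 7-joint arm with a two-finger parallel gripper is mounted at the origin on the work surface. World frame = base frame: x ahead of the robot, y to its left, z up, the work surface at z = 0. Lengths are in mm, angles in rad, forces in N, time in s.
With the tool pointing down it reaches from about 400 to 900 mm from the base axis. Payload 5.6 kg.
Tool frame: the origin (TCP) lies midway between the tips of the shut fingers; the grasp point (between the pads) lies 19 mm behind it; z points along the fingers, y is the line along which they close (so a half turn about z gives the same grasp; the last joint's range is limited). The gripper opens to 92 mm and grips with 3 to 60 N. Pads are 20 mm wide; open, the fingers measure 128 mm over their backs; the gripper's body (75 mm by 189 mm) begins 69 mm behind the grasp point.
Start: joints at [1.205, 0.468, -0.012, 1.603, 0.006, 1.071, -0.056], TCP at [206.154, -616.449, 214.592] pointing down, gripper open.
Joint ranges: [-2.53, 2.53], [-0.31, 2.02], [-1.57, 1.55], [0.28, 2.44], [-1.29, 4.43], [0.15, 1.84], [-2.92, 2.92]. Speed limits (rad/s): [2.57, 2.57, 3.14, 3.14, 3.14, 3.14, 3.14].

## Interface

Orientations are given as a rotation vector (axis times angle).
In Python, from cell import robot, grip, kin, viewer gives the robot as it stands. Calls block until the motion is done:
- robot.movep(position, orientation): joint-space move of the TCP to a pose.
- robot.servo_line(position, feed=150, rotation=None): straight line of the TCP; rotation=None keeps the orientation; feed is the mean speed in mm/s.
- robot.goto_joints(angles): joint-space move.
- grip(opening, newtons=None): opening from 0.0 (shut) to 1.0 (fully open); newtons is the grip in N (None keeps the last); returns when the fingers have stopped.
- robot.hold(seconds).
- kin.ik(position, orientation): joint angles nearest the present ones, or None.
- robot.observe(): the state.
- viewer.read_camera(name): name is "scene" or "top" or "wrist"; returns the picture (420x560x3 uint8, red, green, blue); there is no depth.
- viewer.camera_info(name): a dict with "camera_matrix" (3x3 intrinsics, pixels), "k1" (the pictures are not rectified: a ray, as slopes to the right and down, at radius r is drawn at 1 + k1 r^2 times it, then the intrinsics apply), "R" (3x3) and "t" (3): a world point X has camera coordinates R X + t. Camera axes: x right, y down, z forward; pixel columns grow to the right and rows downward; lengths in mm; the calibration is good to about 2 mm. A picture is of the moment at which its call begins: read the wrist's pose just before it. camera_info takes no time and is no camera call; for the wrist camera it gives the pose at the moment of the call.
A pose or a line that the arm cannot do raises robot.IKError and nothing moves.
- robot.job_done(): hands the job in; it is judged then, once.
Trained networks look in the newest picture that a camera, given by its name, has taken for a name from the list of things; names that differ only in an ending like _2 or _b are one class to them, and where a whole thing is asked for, a point or a joint stands for the part that bears it (a point fixed in the world has none). Each returns a list of dicts, best first, with "confidence" (0 to 1); they miss things now and then, are a little off and sometimes report something else, mostly with a low value. They report only what shows in the picture. A call takes as long as a camera call. They do not tell look-alikes from the thing itself.
- viewer.silhouettes(name, camera): "mask" (420x560 bool, what is visible of it).
- viewer.pinpoint(name, camera): "at" ([x, y, z] in mm, in the coordinates of the camera as it stood for that picture, good to about 4 mm: a listed point, or the origin of a listed thing).
The state is a dict: "t": time; "joints": joint angles; "joint_velocities": joint speeds; "joint_torque": joint torques, N m; "tcp_pos": TCP position; "tcp_rot": TCP orientation; "contact_force": force on the tool from outside, world axes, zero at the start; "wrist_torque": the same for the moment, N m; "grip_width": opening from 0.0 (shut) to 1.0 (fully open); "grip_force": force on a finger pad.
Only numpy, scipy, OpenCV 4.12 (cv2) and the standard library are available. Lean on these libraries where they do the work, as an engineer would, in place of code of your own. Each camera call takes 0.05 s, during which the arm holds its last target. There are 200 camera calls.

## Task

The square steel dosing cup has dried upside down on its post: lift it up off the post, turn it over and stand it mouth-up in the middle of the balance's round pan, ready to be filled. Put it down gently, for the sprung pan must not be knocked or pushed down hard, let go of it, and leave the round beaker and the other things where they are.

Things in the scene. Friction and masses are not known exactly. Their poses are not given: they have to be found in the camera images.
- dosing_cup: Open square steel cup, 58 x 58 mm outside, 110 mm tall, walls and bottom 4 mm, no handle, 0.13-0.21 kg. Origin: centre of the outside of its bottom; z points to the mouth (straight down at the start); x, y square to its flat sides. Starts mouth-down on one of the rack's posts, bottom resting on the post's head, rim 19 mm above the table; lifts straight up. Lies stably on a side.
- cup_mouth (a point): Centre of the dosing cup's mouth, in the plane of the rim, 110 mm from its origin along its z.
- round_beaker: Bystander: round steel beaker, 66 mm across its rim and 100 mm tall, hanging mouth-down on the other post. Origin: centre of the outer face of its bottom (on top at the start); z points to its mouth.
- drying_rack: Fixed rack: grey plastic base plate 120 (x) x 270 (y) x 12 mm with two upright steel posts, 160 mm apart along its y, 10 mm thick, each ending in a white disc head 36 mm across and 6 mm thick whose top is 125 mm above the table. Origin: centre of its underside, on the table.
- post_left (a point): Centre of the top of the rack's post at its +y side.
- post_right (a point): Centre of the top of the rack's post at its -y side.
- balance: Fixed top-pan balance with white housing 240 (x) x 190 (y) mm, its top 58 mm above the table, a flat display at its -x end and a round sprung steel pan 140 mm across. Origin: centre of its underside, on the table, z up.
- pan (a point): Centre of the top face of the balance's round pan, 76 mm above the table when empty, 25 mm from the balance's origin along its x. It goes down with the pan.
- pellet_jar: Bystander: closed jar, 68 mm across, 110 mm tall, standing beyond the free middle of the table. Origin: centre of its underside.
- spatula: Bystander: spatula, 160 mm long, lying on the table just short of the pellet jar, along its own x. Origin: middle of it, on the table. The table between rack and balance, from the robot's base out to the spatula, is free. (A spool, a tin and a tall jar farther out stand fast.)
- scale_pan (a joint): How far the sprung pan is pushed down, in m: 0 empty, 0.010 at its stop; it yields about 1 mm per 1.2 N (the cup's weight sinks it 1 to 2 mm) and springs back.
Not all that is in view belongs to the job. What is shaped like the dosing_cup but red is not meant.

How it is judged (in metres and radians):
On the way, in this order (a step that is already met when the one before it is completed fails the run):
1. the dosing cup has been lifted until its mouth is above the post's head (height (world z) of cup_mouth above 0.126 m), for 0.1 s.
2. the dosing cup is mouth-up (angle between dosing_cup's own z axis and vertical below 0.3 rad), for 0.2 s.
At the end, for the whole second after the job is handed in: The dosing cup stands upright and mouth-up (within 0.06 rad) with its bottom resting on the balance's pan (within 4 mm in height), its centre within 25 mm of the pan's centre, at rest and released (angle between dosing_cup's own z axis and vertical below 0.06 rad and horizontal distance between dosing_cup and pan below 0.025 m and z of dosing_cup in the frame of pan between -0.004 and 0.004 m and linear speed of dosing_cup below 0.02 m/s and contact force between dosing_cup and the fingers below 0.05 N); the robot touches nothing.
It fails at once if the cup is dropped or pressed hard onto the pan: the pan is pushed down by more than 8 mm (value of joint scale_pan above 0.008 m).
It fails at once if the round beaker is moved by more than 30 mm (distance of round_beaker from where it was at the start of the episode above 0.03 m).
It fails at once if the pellet jar or the spatula is moved by more than 30 mm (distance of any of pellet_jar, spatula from where it was at the start of the episode above 0.03 m).
It also fails if it takes over 61 s, if anything falls off the work surface, if the arm or the gripper's body presses on something with over 40 N, if the wrist force passes 120 N, or if a joint passes its speed limit or range.

## Working session

There is one attempt and no reset: what is moved stays moved. The work goes in short steps, each a Python script; the robot and the scene stay as the last script left them, time stands still between calls to the robot, and variables do not carry over. Pictures are saved under pics/ and viewed, at most 10 in all, crops included, and the job is handed in when it is done.

```bash
ls; mkdir -p pics; cat > h.py <<'E'
import numpy as np, cv2
from cell import robot, grip, kin, viewer
from scipy.spatial.transform import Rotation as Rn
def save(name, f):
    im=viewer.read_camera(name); cv2.imwrite('pics/'+f,im[:,:,::-1]); return im
def towld(at,info): return np.array(info['R']).T@(np.array(at)-np.array(info['t']).ravel())
def ray(px,info):
    K=np.array(info['camera_matrix']); k=info['k1']
    d=cv2.undistortPoints(np.array([[px]],float),K,np.array([k,0,0,0.]))[0,0]
    R=np.array(info['R']); t=np.array(info['t']).ravel()
    return -R.T@t, R.T@np.array([d[0],d[1],1])
def atz(px,info,z):
    o,d=ray(px,info); return o+d*(z-o[2])/d[2]
def proj(X,info):
    R=np.array(info['R']); t=np.array(info['t']).ravel()
    return cv2.projectPoints(np.array(X,float).reshape(-1,3),cv2.Rodrigues(R)[0],t,np.array(info['camera_matrix']),np.array([info['k1'],0,0,0.]))[0].reshape(-1,2)
E
python3 - <<'E'
from h import *
a=save('scene','s1.png'); 
ob=robot.observe(); print(ob['t'],ob['tcp_rot'])
for cam in ['scene','top']:
    if cam=='top': b=save('top','t1.png')
    i=viewer.camera_info(cam)
    for n in ['dosing_cup','cup_mouth','round_beaker','drying_rack','post_left','post_right','balance','pan','pellet_jar','spatula']:
        for r in viewer.pinpoint(n,cam):
            w=towld(r['at'],i); print(cam,n,round(r['confidence'],2),w.round(),proj(w,i)[0].round())
E
```

```text
pics
0.05 [-3.09913839e+00 -5.04468088e-01  6.01446544e-04]
scene dosing_cup 0.68 [500. 337. 125.] [300. 147.]
scene dosing_cup 0.62 [652. 286. 110.] [332. 175.]
scene dosing_cup 0.61 [373. 457. 108.] [285. 121.]
scene dosing_cup 0.5 [489. 261.  -6.] [286. 185.]
scene cup_mouth 0.89 [508. 344.  15.] [301. 169.]
scene cup_mouth 0.78 [371. 458.  -1.] [284. 141.]
scene cup_mouth 0.76 [651. 287.  -2.] [328. 196.]
scene round_beaker 0.63 [481. 183. 132.] [273. 171.]
scene round_beaker 0.22 [483. 184. 127.] [274. 172.]
scene post_right 0.93 [483. 186. 125.] [275. 172.]
scene balance 0.9 [ 544. -277.   -3.] [214. 305.]
scene pan 0.92 [ 567. -275.   75.] [218. 295.]
scene pan 0.43 [ 542. -276.   -1.] [213. 304.]
scene pellet_jar 0.91 [761. -55.  -0.] [312. 281.]
scene spatula 0.82 [652.  -6.   1.] [289. 254.]
scene spatula 0.47 [506. 343.  17.] [300. 168.]
top dosing_cup 0.88 [648. 288. 112.] [207. 180.]
top dosing_cup 0.79 [368. 458. 111.] [150. 270.]
top dosing_cup 0.64 [504. 337. 130.] [189. 226.]
top cup_mouth 0.83 [367. 461.   3.] [160. 268.]
top cup_mouth 0.81 [506. 336.  24.] [197. 227.]
top cup_mouth 0.52 [482. 175. 130.] [241. 233.]
top round_beaker 0.78 [483. 176. 132.] [241. 233.]
top round_beaker 0.35 [504. 341. 127.] [188. 226.]
top drying_rack 0.73 [490. 256.   3.] [222. 232.]
top drying_rack 0.49 [ 543. -279.    5.] [381. 217.]
top post_left 0.69 [501. 341. 127.] [188. 227.]
top post_right 0.86 [481. 178. 121.] [241. 234.]
top balance 0.63 [ 544. -279.   -0.] [380. 217.]
top pan 0.78 [ 566. -278.   77.] [386. 209.]
top pan 0.31 [498. 342. 128.] [187. 228.]
top pellet_jar 0.66 [765. -56.   3.] [315. 152.]
top pellet_jar 0.65 [ 542. -279.    3.] [381. 218.]
top spatula 0.89 [654.  -8.   1.] [300. 184.]
top spatula 0.48 [ 568. -276.   78.] [385. 208.]
```

```bash
python3 - <<'E'
import cv2
a=cv2.imread('pics/s1.png');b=cv2.imread('pics/t1.png')
c=cv2.resize(a[90:240,230:380],(400,400),interpolation=3); d=cv2.resize(b[150:300,120:270],(400,400),interpolation=3)
cv2.imwrite('pics/c1.png',cv2.hconcat([c,d]))
E
```

```text
(no output)
```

View pics/c1.png

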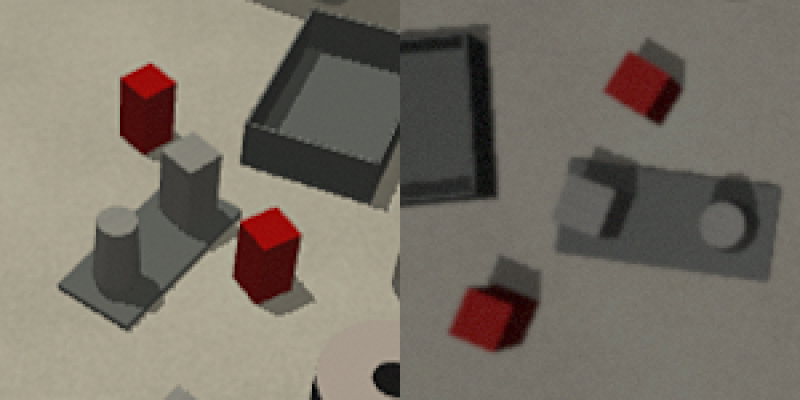

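View pics/s1.png

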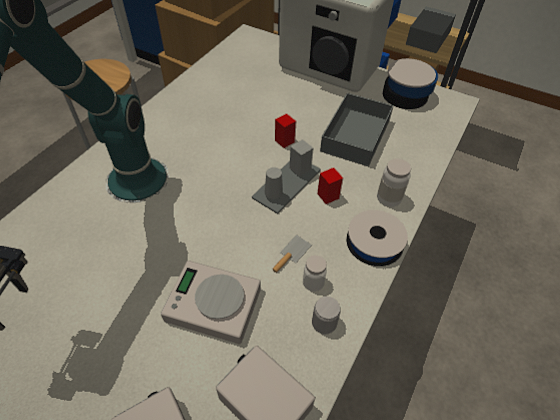

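The cup-shaped things are red at scene (285,130), red at (330,185), and bare grey at (300,158) on the rack's far post. The grey one is the steel cup: it is not red and it stands on a post. The crop confirms this. Next I'll fit its pose from the silhouettes and check whether a horizontal grasp, which flips by rolling the wrist, is reachable.

```bash
cat > fit.py <<'E'
from h import *
from scipy.optimize import minimize
V=[]
for cam,px in [('scene',(300,158)),('top',(190,226))]:
    viewer.read_camera(cam); i=viewer.camera_info(cam)
    best=None
    for r in viewer.silhouettes('dosing_cup',cam):
        m=r['mask']
        if m[px[1],px[0]]: best=m; print(cam,r['confidence'],m.sum()); break
    if best is not None: V.append((i,best))
def box(p):
    c,s=np.cos(p[2]),np.sin(p[2])
    return [[p[0]+c*a-s*b,p[1]+s*a+c*b,z] for z in(19,129) for a in(-29,29) for b in(-29,29)]
def cost(p):
    e=0
    for i,m in V:
        q=np.zeros((420*4,560*4),np.uint8); h=cv2.convexHull((proj(box(p),i)*4+1.5).round().astype(np.int32)); cv2.fillConvexPoly(q,h,1)
        mm=cv2.resize(m.astype(np.uint8),(2240,1680),interpolation=0); e+=(q!=mm).sum()/mm.sum()
    return e
res=[]
for y0 in np.radians([-30,-15,0,15,30,45]):
    r=minimize(cost,[503,338,y0],method='Nelder-Mead',options=dict(initial_simplex=[[503,338,y0],[511,338,y0],[503,346,y0],[503,338,y0+.15]]))
    res.append((r.fun,r.x)); print(round(r.fun,3),r.x[:2].round(1),np.degrees(r.x[2]).round(1))
E
python3 fit.py
cat > ikc.py <<'E'
from h import *
def R(yaw,flip,pitch=0):
    z=np.array([np.cos(yaw)*np.cos(pitch),np.sin(yaw)*np.cos(pitch),-np.sin(pitch)]); y=np.array([-np.sin(yaw),np.cos(yaw),0])*flip
    return Rn.from_matrix(np.c_[np.cross(y,z),y,z]).as_rotvec()
if __name__=='__main__':
    for n,g in [('pick',[503,338,95]),('place',[567,-277,112])]:
        for yd in range(-180,180,15):
            for f in(1,-1):
                y=np.radians(yd); p=np.array(g)+19*np.array([np.cos(y),np.sin(y),0])
                q=kin.ik(p,R(y,f))
                if q is not None: print(n,yd,f,np.round(q,2))
E
python3 ikc.py
```

```text
scene 0.57 692
top 0.74 487
0.18 [504.3 338.5] -19.1
0.179 [504.  338.1] -18.5
0.183 [503.4 338.4] -18.7
0.18 [503.7 337.8] -20.5
0.175 [503.7 337.9] 72.0
0.177 [504.2 338.3] 70.4
pick -75 1 [-1.28  1.28  0.43  1.32  0.63  1.78 -0.9 ]
pick -75 -1 [-1.28  1.28  0.43  1.32  0.63  1.78  2.24]
pick -60 1 [-1.09  1.16 -0.01  1.49  1.06  1.83 -1.16]
pick -60 -1 [-1.09  1.16 -0.01  1.49  1.06  1.83  1.98]
pick -45 1 [-1.15  1.11 -0.01  1.69  1.23  1.7  -1.25]
pick -45 -1 [-1.15  1.11 -0.01  1.69  1.23  1.7   1.89]
pick -30 1 [-1.    1.08 -0.23  1.87  1.55  1.78 -1.38]
pick -30 -1 [-1.    1.08 -0.23  1.87  1.55  1.78  1.76]
pick -15 1 [-0.98  1.06 -0.23  2.06  1.79  1.76 -1.49]
pick -15 -1 [-0.98  1.06 -0.23  2.06  1.79  1.76  1.65]
pick 0 1 [-0.91  1.07 -0.23  2.21  2.1   1.81 -1.58]
pick 0 -1 [-0.91  1.07 -0.23  2.21  2.1   1.81  1.56]
pick 15 1 [-0.99  1.09 -0.01  2.34  2.38  1.79 -1.76]
pick 15 -1 [-0.99  1.09 -0.01  2.34  2.38  1.79  1.38]
pick 30 1 [-1.23  1.23  0.42  2.42  2.62  1.78 -2.15]
pick 30 -1 [-1.23  1.23  0.42  2.42  2.62  1.78  0.99]
pick 45 1 [-0.25  1.12 -0.23  2.37  3.57
[... 1930 characters left out ...]
.54 1.04 0.21 2.28 3.79 1.81 1.53]
place 15 1 [ 0.67  1.03  0.21  2.14  4.17  1.73 -1.65]
place 15 -1 [ 1.88  1.79 -1.26  2.07 -1.14  0.16  1.49]
place 30 1 [ 1.61  1.35 -0.89  1.91 -1.12  0.76 -1.92]
place 30 -1 [ 1.75  1.56 -1.12  1.9  -0.71  0.55  0.93]
place 45 1 [ 1.25  1.14 -0.45  1.73 -1.18  1.28 -2.  ]
place 45 -1 [ 1.38  1.21 -0.64  1.72 -1.03  1.15  1.06]
place 60 1 [ 0.88  1.12 -0.01  1.55 -1.25  1.72 -2.02]
place 60 -1 [ 1.27  1.24 -0.59  1.52 -0.84  1.38  0.89]
place 75 1 [ 1.03  1.23 -0.34  1.32 -0.87  1.72 -2.24]
place 75 -1 [ 1.16  1.29 -0.58  1.31 -0.69  1.61  0.79]
place 90 1 [ 1.09  1.39 -0.68  1.1  -0.49  1.82 -2.47]
place 90 -1 [ 1.07  1.38 -0.63  1.1  -0.53  1.83  0.69]
```

```bash
cat >> ikc.py <<'E'
def D(a): # tool down, closing axis at angle a
    y=np.array([np.cos(a),np.sin(a),0]); z=np.array([0,0,-1.]); return Rn.from_matrix(np.c_[np.cross(y,z),y,z]).as_rotvec()
E
python3 - <<'E'
from ikc import *
for a in (-19,161,71,-109):
    q=kin.ik([504,338,300],D(np.radians(a))); print(a,None if q is None else np.round(q,2))
robot.servo_line([206,-616,300]) 
robot.movep([470,300,330],D(np.radians(71)))
i=viewer.camera_info('wrist'); im=save('wrist','w1.png'); print(proj([[504,338,129]],i), robot.observe()['t'])
for n in('dosing_cup','post_left'):
    for r in viewer.pinpoint(n,'wrist'): print(n,r['confidence'],towld(r['at'],i))
for (x,yw) in [((480,-60),-30),((480,-60),-45),((480,-60),-15),((480,-60),0)]:
    y=np.radians(yw); 
    for f in(1,-1):
        q=kin.ik([x[0]+19*np.cos(y),x[1]+19*np.sin(y),70],R(y,f)); print(yw,f,None if q is None else np.round(q,2))
E
```

```text
-19 [ 0.02  0.49 -0.93  1.57  0.41  1.29 -1.3 ]
161 [ 0.19  0.7  -1.32  1.56  0.68  1.42  1.63]
71 [ 0.1   0.56 -1.09  1.57  0.51  1.33  0.19]
-109 [-1.15  0.36  0.66  1.65 -0.23  1.21 -2.34]
[[322.30106447 196.5036095 ]] 5.4
dosing_cup 0.95 [365.90816717 463.58834267 112.79438449]
dosing_cup 0.82 [648.64370693 288.16203    115.95877674]
dosing_cup 0.61 [499.76312979 337.89016267 130.33224432]
-30 1 None
-30 -1 None
-45 1 [-1.67  1.76  0.86  2.39  1.26  0.33 -1.92]
-45 -1 [-0.65  1.17 -0.01  2.35  1.69  1.63  1.19]
-15 1 None
-15 -1 None
0 1 None
0 -1 None
```

View pics/w1.png

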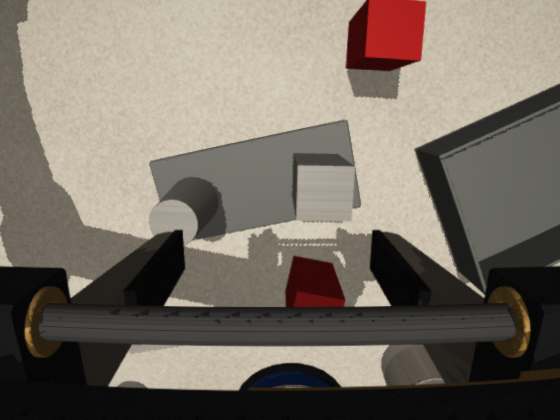

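The wrist picture shows the grey cup's top face at about x 296–353, y 165–221. It is square to the tool, with the post head hidden inside. The red cups are at (390,30) and (315,280), the beaker at (175,215). I'll measure the face corners and look for a regrasp spot in the free middle of the table.

```bash
python3 - <<'E'
from ikc import *
i=viewer.camera_info('wrist')
P=np.array([atz(p,i,129) for p in [(296,168),(353,167),(352,221),(296,219)]])
print(P.round(1),P.mean(0)); 
for k in range(4): d=P[(k+1)%4]-P[k]; print(np.linalg.norm(d).round(1),np.degrees(np.arctan2(d[1],d[0])).round(1))
for x in (480,510,540,570):
  for yy in(-50,-80):
    for yw in(-30,-40,-50,-60):
        y=np.radians(yw); out=[]
        for z in (66,180):
            for f in(1,-1):
                q=kin.ik([x+19*np.cos(y),yy+19*np.sin(y),z],R(y,f)); out.append('None' if q is None else np.round(q,2).tolist())
        if 'None' not in out: print(x,yy,yw,*out)
E
```

```text
[[466.8 322.1 129. ]
 [484.6 377.2 129. ]
 [539.2 360.1 129. ]
 [517.8 305.2 129. ]] [502.09489344 341.13577664 129.        ]
57.9 72.1
57.2 -17.4
59.0 -111.3
53.7 161.6
480 -50 -50 [-1.64, 1.68, 0.86, 2.33, 0.94, 0.4, -1.55] [-0.68, 1.15, -0.01, 2.29, 1.58, 1.59, 1.27] [-0.47, 0.87, -0.23, 2.4, 1.63, 1.75, -1.67] [-0.68, 0.85, -0.01, 2.41, 1.58, 1.58, 1.45]
480 -50 -60 [-0.56, 1.13, -0.12, 2.18, 1.47, 1.67, -1.74] [-0.41, 1.15, -0.27, 2.17, 1.53, 1.82, 1.4] [-1.26, 1.02, 0.65, 2.33, 1.22, 1.03, -1.47] [-0.39, 0.88, -0.32, 2.28, 1.5, 1.81, 1.57]
480 -80 -60 [-0.48, 1.13, -0.13, 2.21, 1.53, 1.69, -1.77] [-0.35, 1.16, -0.27, 2.2, 1.59, 1.82, 1.38] [-1.2, 1.02, 0.65, 2.36, 1.3, 1.01, -1.55] [-0.31, 0.88, -0.33, 2.31, 1.56, 1.82, 1.55]
510 -50 -50 [-1.54, 1.63, 0.87, 2.28, 1.08, 0.47, -1.63] [-0.4, 1.16, -0.23, 2.23, 1.73, 1.82, 1.38] [-0.42, 0.86, -0.23, 2.34, 1.69, 1.75, -1.6] [-0.33, 0.88, -0.33, 2.34, 1.71, 1.83, 1.56]
510 -50 -60 [-1.25, 1.34, 0.65, 2.17, 1.1, 0.88, -1.52] [-0.38, 1.14, -0.26, 2.12, 1.58, 1.81, 1.47] [-1.2, 1.01, 0.65, 2.28, 1.25, 1.04, -1.44] [-0.37, 0.87, -0.3, 2.
[... 2005 characters left out ...]
13, -0.25, 2.02, 1.66, 1.8, 1.6] [-0.36, 0.88, -0.23, 2.11, 1.62, 1.74, -1.4] [-0.33, 0.88, -0.27, 2.11, 1.63, 1.77, 1.74]
570 -80 -40 [-0.43, 1.14, -0.01, 2.26, 1.99, 1.69, -1.8] [-0.26, 1.15, -0.17, 2.25, 2.07, 1.84, 1.43] [-0.22, 0.86, -0.23, 2.36, 2.06, 1.76, -1.55] [-0.17, 0.87, -0.29, 2.36, 2.08, 1.8, 1.62]
570 -80 -50 [-0.35, 1.12, -0.14, 2.16, 1.84, 1.73, -1.67] [-0.25, 1.14, -0.24, 2.15, 1.89, 1.82, 1.51] [-0.28, 0.86, -0.23, 2.26, 1.85, 1.73, -1.49] [-0.22, 0.87, -0.29, 2.26, 1.87, 1.77, 1.67]
570 -80 -60 [-0.43, 1.11, -0.08, 2.05, 1.63, 1.64, -1.59] [-0.27, 1.13, -0.25, 2.04, 1.72, 1.8, 1.58] [-0.3, 0.87, -0.23, 2.14, 1.67, 1.74, -1.42] [-0.26, 0.88, -0.28, 2.14, 1.68, 1.77, 1.73]
```

```bash
cat > s2.py <<'E'
from ikc import *
def st(n): o=robot.observe(); print(n,round(o['t'],1),np.round(o['tcp_pos'],1),'w',round(o['grip_width']*92,1),'gf',round(o['grip_force'],1),'F',np.round(o['contact_force'],1))
if __name__=='__main__':
    a=D(np.radians(71.5))
    robot.movep([503,339,230],a); st('above')
    robot.servo_line([503,339,82],feed=120); st('down')
    grip(0.5,20); st('grip')
    robot.servo_line([503,339,245],feed=120); st('lift')
    b=D(np.radians(45))
    robot.movep([545,-80,210],b); st('over')
    robot.servo_line([545,-80,80],feed=120)
    robot.servo_line([545,-80,64],feed=30); st('table')
E
python3 s2.py; python3 - <<'E'
from h import *
save('scene','s2.png')
E
```

```text
above 6.0 [502.5 339.5 230.5] w 91.9 gf 0.0 F [-0.5 -0.7  0.8]
down 7.4 [503.4 339.4  82.8] w 91.9 gf 0.0 F [-0.4  0.8  1.1]
grip 8.0 [503.1 339.1  82.1] w 58.1 gf 19.9 F [0.2 0.5 0.6]
lift 9.5 [502.7 338.7 244.2] w 58.0 gf 19.9 F [ 0.8  0.1 -1.4]
over 11.1 [545.3 -78.4 210.3] w 58.1 gf 19.9 F [ 0.   0.3 -0.9]
table 13.0 [545.  -79.9  63.9] w 58.4 gf 19.9 F [-0.1 -0.  -1.7]
```

View pics/s2.png

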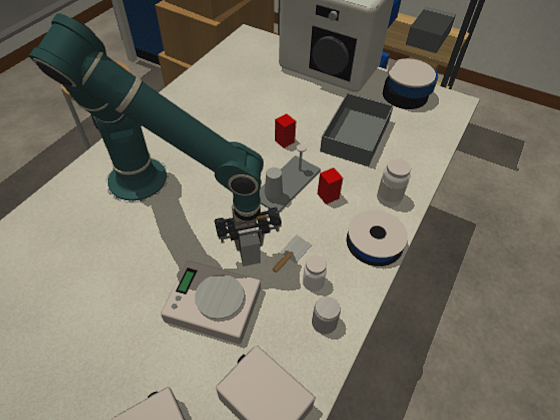

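The steel cup is in the gripper at about (250,248), on the free table; the rack post is bare at (302,155) and nothing else has moved. I'll set the cup down and regrasp from the side.

```bash
cat > s3.py <<'E'
from s2 import *
for z in np.arange(63,59,-0.5):
    robot.servo_line([545,-80,z],feed=20); f=robot.observe()['contact_force'][2]
    if f>1.5: break
st('set')
grip(1.0); robot.servo_line([545,-80,240],feed=200); st('free')
y=np.radians(-45); d=np.array([np.cos(y),np.sin(y),0]); c=np.array([545,-80,0])
r=R(y,-1); zz=np.array([0,0,1.])
robot.movep(c+d*(19-68)+zz*180,r); st('side')
i=viewer.camera_info('wrist'); save('wrist','w3.png')
robot.servo_line(c+d*(19-68)+zz*68,feed=120); st('low')
save('top','t3.png')
E
python3 s3.py; python3 -c "
import cv2
a=cv2.imread('pics/w3.png');b=cv2.imread('pics/t3.png')
cv2.imwrite('pics/c3.png',cv2.hconcat([cv2.resize(a,(400,300)),cv2.resize(b[110:290,180:420],(400,300))]))"
```

```text
set 13.5 [545.2 -80.   63.1] w 57.7 gf 19.9 F [-1.3 -0.3  7.3]
free 15.2 [544.2 -80.2 238.9] w 91.7 gf 0.0 F [ 1.  -0.4 -0.8]
side 16.7 [510.4 -45.9 179.9] w 92.0 gf 0.0 F [ 0.8 -0.5  0.2]
low 17.9 [510.4 -45.5  68.5] w 91.9 gf 0.0 F [0.8 0.  1.4]
```

View pics/c3.png

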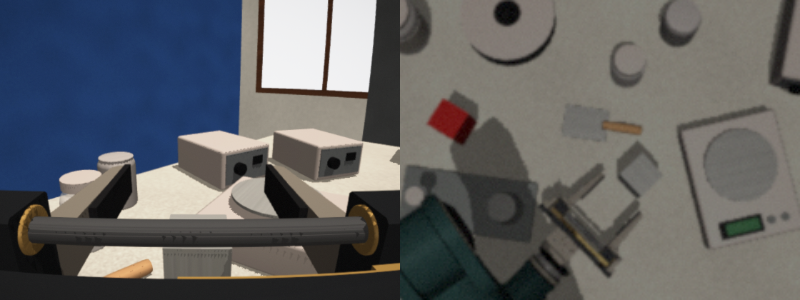

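The cup stands centred ahead of the fingers: in the top crop it is at (638,168), on the midline of the fingers. I'll grasp it, lift, roll it over, and check the result above the pan.

```bash
cat > s4.py <<'E'
from s2 import *
y=np.radians(-45); d=np.array([np.cos(y),np.sin(y),0]); c=np.array([545,-80,0]); zz=np.array([0,0,1.])
robot.servo_line(c+d*19+zz*68,feed=80); st('in')
grip(0.5,30); st('grip')
robot.servo_line(c+d*19+zz*240,feed=120); st('lift')
robot.movep(c+d*19+zz*250,R(y,1)); st('rolled'); print(np.round(robot.observe()['joints'],2))
y2=np.radians(-90)
robot.movep([567,-277-19,220],R(y2,1)); st('overpan'); print(np.round(robot.observe()['joints'],2))
save('scene','s4.png')
i=viewer.camera_info('scene')
for n in('dosing_cup','cup_mouth','pan'):
    for r in viewer.pinpoint(n,'scene'): print(n,round(r['confidence'],2),towld(r['at'],i).round())
E
python3 s4.py; python3 -c "
import cv2
a=cv2.imread('pics/s4.png');cv2.imwrite('pics/c4.png',cv2.resize(a[170:350,120:360],(800,600)))"
```

```text
in 18.9 [558.3 -93.1  67.8] w 92.2 gf 0.0 F [ 0.2  0.2 -0.1]
grip 19.5 [558.4 -93.3  68. ] w 58.5 gf 29.7 F [-0.8  0.1 -0.7]
lift 21.1 [558.4 -93.4 239.4] w 58.3 gf 29.7 F [ 0.2 -0.5 -1.5]
rolled 23.7 [558.4 -93.5 250. ] w 58.6 gf 29.7 F [-0.1  1.1 -0.7]
[-0.17  0.69 -0.37  2.39  1.92  1.76 -1.4 ]
overpan 24.5 [ 566.7 -294.8  219.5] w 58.6 gf 29.7 F [-1.   0.7 -0.4]
[ 0.03  0.85 -0.19  1.91  1.54  1.74 -1.18]
dosing_cup 0.91 [ 569. -279.  177.]
dosing_cup 0.89 [651. 287. 110.]
dosing_cup 0.67 [372. 459. 106.]
cup_mouth 0.9 [371. 459.   0.]
cup_mouth 0.81 [649. 285.  -1.]
cup_mouth 0.71 [ 571. -272.  287.]
cup_mouth 0.25 [ 567. -276.   74.]
pan 0.95 [ 567. -273.   77.]
```

View pics/c4.png

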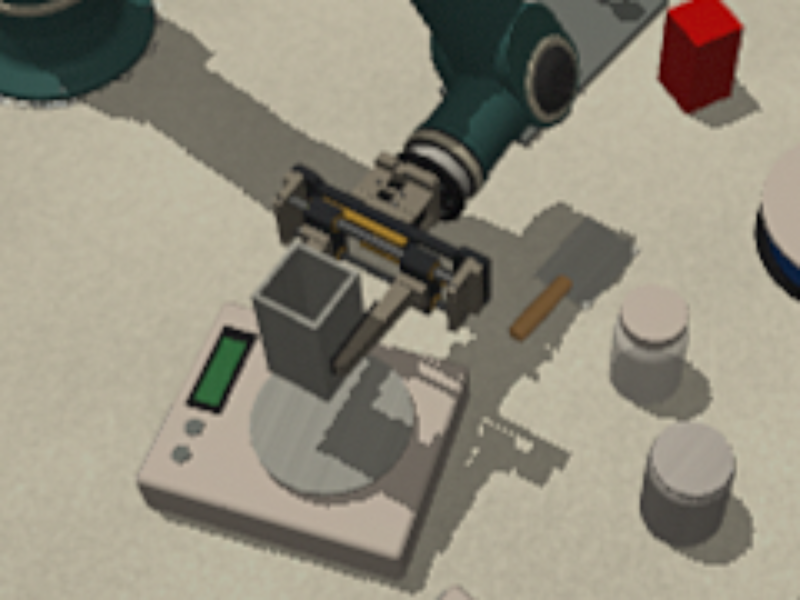

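The cup is held mouth-up above the pan at crop (305,330). Its bottom measures about 177 mm high, as expected, and it is centred over the pan within a few mm. I'll lower it gently.

```bash
cat > s5.py <<'E'
from s2 import *
x,yy=567,-276-19
fz=lambda: np.mean([robot.hold(0.02) or robot.observe()['contact_force'][2] for _ in range(8)])
robot.servo_line([x,yy,130],feed=80); 
robot.servo_line([x,yy,121],feed=20); robot.hold(.3); f0=fz(); st('near')
for z in np.arange(120,114,-0.5):
    robot.servo_line([x,yy,z],feed=15); f=fz()-f0; print(z,round(f,2))
    if f>1.3: break
st('down')
grip(0.75); robot.hold(.2); grip(1.0); robot.hold(.2); st('open')
robot.servo_line([x,yy+110,z],feed=80); st('back')
robot.servo_line([x,yy+110,z+100],feed=150); robot.hold(.3)
save('scene','s5.png'); i=viewer.camera_info('scene')
for n in('dosing_cup','cup_mouth','pan'):
    for r in viewer.pinpoint(n,'scene'): print(n,round(r['confidence'],2),towld(r['at'],i).round())
st('end')
E
python3 s5.py; python3 -c "
import cv2
a=cv2.imread('pics/s5.png');cv2.imwrite('pics/c5.png',cv2.resize(a[170:350,120:360],(800,600)))"
```

```text
near 27.0 [ 567.  -295.   121.1] w 58.2 gf 29.7 F [-0.4  0.1 -1.6]
120.0 0.11
119.5 -0.06
119.0 -0.01
118.5 0.34
118.0 0.33
117.5 0.87
117.0 1.85
down 29.7 [ 567.  -295.   117.1] w 58.5 gf 29.7 F [ 1.2 -0.3 -0. ]
open 31.0 [ 567. -295.  117.] w 92.2 gf 0.0 F [0.1 0.4 0.1]
back 32.5 [ 566.8 -185.7  117.1] w 92.2 gf 0.0 F [ 0.2 -1.2 -0.5]
dosing_cup 0.91 [ 568. -276.   74.]
dosing_cup 0.72 [651. 288. 110.]
dosing_cup 0.64 [373. 460. 111.]
cup_mouth 0.93 [ 570. -274.  187.]
cup_mouth 0.86 [652. 287.   0.]
cup_mouth 0.79 [370. 462.   1.]
pan 0.84 [ 565. -274.   76.]
pan 0.53 [499. 339. 124.]
end 33.8 [ 567.  -185.   216.8] w 91.6 gf 0.0 F [-0.2 -0.4 -0.8]
```

View pics/c5.png

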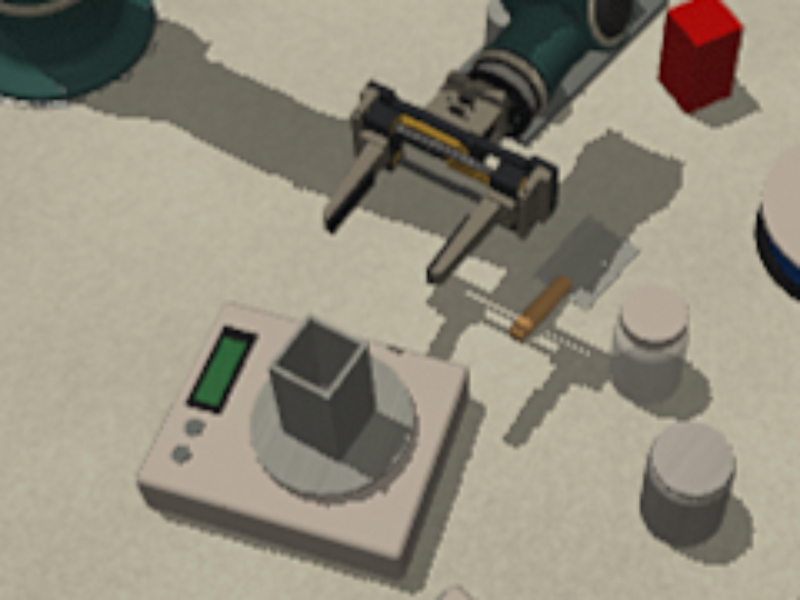

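The cup stands mouth-up in the middle of the pan at crop (325,390), released, and the arm is clear. I'll hand the job in.

```bash
python3 -c "
from h import *
print(robot.job_done())"
```

```text
the job is handed in; nothing more can be done
None
```

The steel dosing cup is standing mouth-up and released, within a few mm of the middle of the balance pan, and the job is handed in at about 34 s of robot time; no verdict came back, but the last picture shows nothing else near the balance moved.

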